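# Eject a battery cell from the charger and hold it up on end

## Task

A round battery cell lies sunk in the sloping bay of the desk charger: push the charger's spring ejector slide all the way up the slope so that the cell comes out of the mouth, then draw the cell out of the bay. Turn it on end in the air, button end on top and upright to within about 30 degrees, so that its terminals can be looked over, and finish while holding it still in the gripper like that, with the middle of the cell at least 20 cm above the table. Do not knock over or shift the two bottles and the pot nearby.

Things in the scene. Friction and masses are not known exactly. Their poses are not given: they have to be found in the camera images.
- charger: Black desk charger, fixed. Base plate 125 x 76 x 14 mm; on it one sleeve (the bay), 87 mm long, 36 mm wide, 34 mm thick, rising towards the charger's +x at 25 degrees from level, open at the upper (+x) end, inside 24 x 24 mm, with a 10 mm slot along its roof. Origin at the underside; x is level, along the bay towards the mouth, z up. Roof top: z 48 mm at x -62 (lower end), z 85 at x 16 mm (mouth).
- bay_mouth (a point): Point on the cell's axis in the plane of the mouth: 24 mm ahead (+x) of the charger's origin and 69 mm above the table. The lower edge of the mouth's face is at x = 31 mm, z = 54 mm in the charger's frame; nothing stands in front of the mouth.
- ejector_tab (a point): Point in the upright tab of the grey ejector slide, which stands out of the roof slot near the bay's lower end. Tab 8 mm thick (charger's x), 24 mm wide (y); its top is 10 mm above this point, its vertical back face 4 mm behind it (-x), the roof 20 mm below it. At rest the point is at x -53, z 72 mm in the charger's frame. Push the back face along the bay, forward and up at 25 degrees.
- ejector (a joint): Travel of the ejector slide along the bay in m: 0 at rest (lower end), 0.034 fully pushed up against its stop. A spring of 120 N/m returns it (about 1.5 N at rest, 5.5 N at the stop). Its foot pushes the cell ahead of it; when the slide goes back, friction keeps the cell where it was pushed to.
- cell: Round battery cell, 21 mm in diameter, 70 mm long, 70 g, grey with steel ends, loose in the bay. Origin at the centre of its flat end; its z axis runs along it to the button end (a 9 mm nub at z = 70 mm). At the start the flat end is down in the bay and the button end points out of the mouth, about 3 mm inside it; with the slide fully pushed it stands out about 31 mm.
- cell_middle (a point): The middle of the cell, on its axis, 35 mm from either end.
- dropper: Bystander: brown dropper bottle with a black cap, 42 mm in diameter, 105 mm high, standing on the table; origin at the centre of its underside.
- squeeze: Bystander: small white bottle, 38 mm in diameter, 85 mm high, standing on the table; origin at the centre of its underside.
- pot: Bystander: squat round yellow pot, 64 mm in diameter, 45 mm high, standing on the table; origin at the centre of its underside.
Things that resemble listed ones, but are neither listed nor needed, are in the scene too. There is more than one size of the cell; the one meant has the size given above. Of the things shaped like the charger, the black one is meant.

How it is judged:
By the outcome, as a careful person would: the job done as asked, in the order asked, and still so for the second after the job is handed in, while the arm keeps its last pose, push and grip.
It also fails if it takes over 58 s, if anything falls off the work surface, if the arm or the gripper's body presses on something with over 40 N, if the wrist force passes 120 N, or if a joint passes its speed limit or range.

## Robot

A 6-joint arm with a two-finger parallel gripper is mounted at the origin on the work surface. World frame = base frame: x ahead of the robot, y to its left, z up, the work surface at z = 0. Lengths are in mm, angles in rad, forces in N, time in s.
With the tool pointing down it reaches from about 375 to 750 mm from the base axis. Payload 9 kg.
Tool frame: the origin (TCP) lies at the very end of the fingers, on their centre line; the grasp point (between the pads) lies 19 mm behind it (ctrl.tcp_to_grasp is the distance from the TCP to the grasp point, in mm); z points along the fingers, y is the line along which they close (so a half turn about z gives the same grasp; the last joint's range is limited). The gripper opens to 85 mm and grips with 20 to 120 N. Pads are 22 mm wide; open, the fingers measure 114 mm over their backs; the gripper's body (76 mm by 85 mm) begins 54 mm behind the grasp point. The pads swing forward as they close: fully open they stand 13 mm farther back than shut.
Start: joints at [0.938, 0.104, 0.097, 1.564, 0, 1.353], TCP at [241.812, 549.148, 231.331] pointing down, gripper open.
Joint ranges: [-2.99, 2.99], [-0.84, 1.86], [-1.1, 1.16], [-1.84, 2.11], [-1.51, 1.56], [-3.14, 3.14]. Speed limits (rad/s): [2.22, 2.22, 2.57, 3.14, 3.14, 3.14].

## Interface

Orientations are given as a rotation vector (axis times angle).
In Python, from bench import ctrl, cams gives the robot as it stands. The module is installed in compiled form; this text tells all that it offers.
- The arm moves only by the tool move_arm, never from a script. Its argument "series" is a list of rows, each a list of 7 numbers: the shift along the tool's x, y, z as a fraction of full scale, then the turn, a rotation vector about the tool's x, y, z as a fraction of full scale, then the closure, from 0 (fully open) to 1 (shut). A call has 1 to 8 rows; each row is the pose to reach, as a shift and turn from the pose commanded when the call began, along the tool's axes at that moment; what a row does not reach only later rows make up. Full scale, the value 1, is 0.2 m for a shift and 90 degrees for a turn. A row lasts 1/8 s, in which the tool goes at most 62.5 mm and 10.7 degrees, less where a joint would pass 70% of its speed; a pose out of reach is approached as far as the arm can. A call with a number of a shift or a turn outside -1 to 1 is refused whole. A call with a gripper value outside its range is refused whole. The fingers move at their own pace and stop on an object; "newtons" is the grip in N (left out, the last holds). Time passes only in rows, so rows that repeat a pose let the fingers close. It gives the time, the measured TCP pose, the force, the opening and the grip force at its end, in the units of the state.
- ctrl.get_obs(): the state, without advancing time (a new reading comes with each control period).
- cams.read_camera(name): name is "scene" or "top" or "wrist"; returns a dict with "frame" (480x640x3 uint8, blue, green, red), "fovy" (degrees; the focal length in pixels is half the picture's height over the tangent of half this angle, whatever the lens; pixels are square), "cx", "cy" (the principal point, pixels), "distortion" ([k1, k2, p1, p2, k3] as OpenCV has them; the pictures are not rectified), "xyz" and "rotation" of the camera in the world. Camera axes: x right, y down, z forward; pixel columns grow to the right and rows downward; lengths in mm; the calibration is good to about 2 mm. A picture is of the moment at which its call begins. There is no depth.
- ctrl.sign_off(): hands the job in; it is judged then, once.
The state is a dict: "time_s": time; "joint_pos": joint angles; "dq": joint speeds; "tau": joint torques, N m; "position": TCP position; "eef_rot": TCP orientation; "wrist_force": force on the tool from outside, world axes, zero at the start; "ft_torque": the same for the moment, N m; "finger_gap": finger opening in mm; "finger_force": force on a finger pad.
Only numpy, scipy, OpenCV 4.12 (cv2) and the standard library are available. Lean on these libraries where they do the work, as an engineer would, in place of code of your own. Each camera call takes 0.05 s, during which the arm holds its last target. There are 200 camera calls.

## Working session

There is one attempt and no reset: what is moved stays moved. The work goes in short steps, Python scripts to look and compute and a tool call to move; the robot and the scene stay as the last step left them, time stands still between calls to the robot, and variables do not carry over. Pictures are saved under pics/ and viewed, at most 10 in all, crops included, and the job is handed in when it is done.

Besides the shell and the picture viewer there is one more tool, called after ">>>" by a JSON object that holds its "name" and its "arguments", one argument or row to a line. move_arm: Moves the arm, as the interface text tells. Its arguments: {"type":"object","properties":{"series":{"type":"array","items":{"type":"array","items":{"type":"number","minimum":-1,"maximum":1}}},"newtons":{"type":"number"}},"required":["series"]}

```bash
mkdir -p pics; cat > h.py <<'E'
import numpy as np, cv2
from scipy.spatial.transform import Rotation as R
from bench import ctrl, cams
def cam(n):
    c=cams.read_camera(n); f=240/np.tan(np.radians(c['fovy'])/2)
    c['K']=np.array([[f,0,c['cx']],[0,f,c['cy']],[0,0,1]]); c['D']=np.array(c['distortion'],float)
    r=np.array(c['rotation'],float); c['R']=r if r.shape==(3,3) else R.from_rotvec(r).as_matrix()
    c['t']=np.array(c['xyz'],float); return c
def ray(c,px):
    u=cv2.undistortPoints(np.array(px,float).reshape(-1,1,2),c['K'],c['D']).reshape(-1,2)
    return np.c_[u,np.ones(len(u))]@c['R'].T
def onz(c,px,z):
    d=ray(c,px); z=np.broadcast_to(z,len(d)); return c['t']+d*((z-c['t'][2])/d[:,2])[:,None]
def proj(c,P):
    q=(np.array(P,float).reshape(-1,3)-c['t'])@c['R']
    return cv2.projectPoints(q,np.zeros(3),np.zeros(3),c['K'],c['D'])[0].reshape(-1,2)
def tri(obs):
    A=np.zeros((3,3));b=np.zeros(3)
    for c,p in obs:
        d=ray(c,[p])[0]; d/=np.linalg.norm(d); M=np.eye(3)-np.outer(d,d); A+=M; b+=M@c['t']
    return np.linalg.solve(A,b)
E
python3 - <<'E'
from h import *
for n in('scene','top'):
    c=cam(n); cv2.imwrite(f'pics/{n}0.png',c['frame']); print(n,c['fovy'],c['cx'],c['cy'],c['t'],c['R'].round(3).tolist())
print(ctrl.get_obs())
E
```

```text
scene 44.75611747542562 316.1617726553622 233.99745694761327 [1392.35016301  383.23212399  847.24969929] [[-0.442, 0.603, -0.664], [0.897, 0.281, -0.342], [-0.019, -0.747, -0.665]]
top 43.61079639761704 311.3878669272297 246.45126936987538 [ 415.1952124     1.37301812 1132.55399577] [[0.027, -0.985, 0.172], [-0.999, -0.031, -0.017], [0.022, -0.171, -0.985]]
{'time_s': 0.1, 'joint_pos': array([ 9.38329968e-01,  1.04626634e-01,  9.65442621e-02,  1.56394130e+00,
       -1.02463960e-05,  1.35309085e+00]), 'dq': array([-0.00222425, -0.00030298,  0.00199726, -0.00015755,  0.00048945,
        0.00092693]), 'tau': array([ 5.00834562e-03, -5.58209860e+01,  5.04718208e+01,  1.30375117e-02,
       -4.55175568e-04, -3.53186647e-05]), 'position': array([241.58785823, 548.86689192, 230.60616352]), 'eef_rot': array([-6.46742651e-01, -3.07379307e+00,  1.76269374e-03]), 'wrist_force': array([-0.04144399, -0.44990994,  0.29068044]), 'ft_torque': array([-0.05911457, -0.04041699, -0.00174607]), 'finger_force': 0.0, 'finger_gap': 85.52068763076312}
```

View pics/scene0.png

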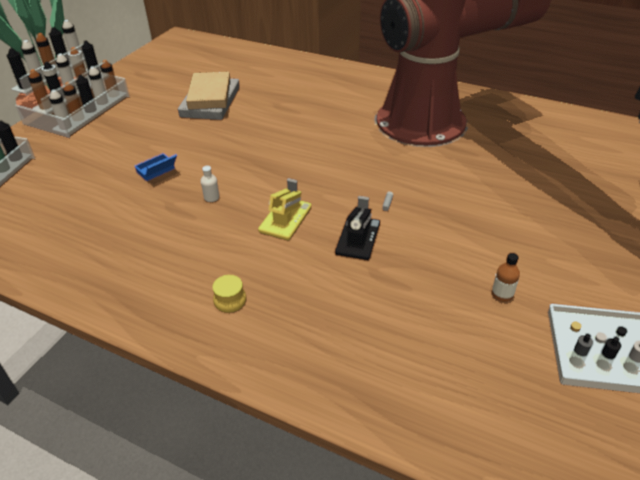

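View pics/top0.png

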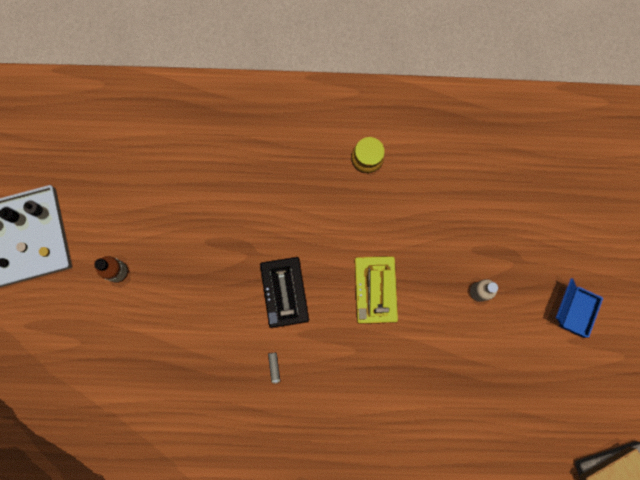

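The scene picture shows the black charger at about (358,232), the yellow look‑alike at (286,212), the brown dropper at (506,280), the white bottle at (210,186) and the pot at (229,293). In the top view the black charger is at (285,292) with its tab at its lower side (toward the robot), the mouth facing away. Next I zoom in on the charger.

```bash
python3 - <<'E'
from h import *
a=cam('top');b=cam('scene')
A=cv2.resize(a['frame'][250:340,250:320],None,fx=5.5,fy=6,interpolation=3)
B=cv2.resize(b['frame'][185:275,325:395],None,fx=5.5,fy=6,interpolation=3)
cv2.imwrite('pics/z1.png',np.hstack([A,B]))
print(onz(a,[[285,292],[378,290],[117,275],[487,293],[369,160],[274,367]],0).round(0).tolist())
E
```

```text
[[524.0, 29.0, 0.0], [533.0, -147.0, 0.0], [546.0, 349.0, 0.0], [533.0, -356.0, 0.0], [790.0, -127.0, 0.0], [384.0, 45.0, 0.0]]
```

View pics/z1.png

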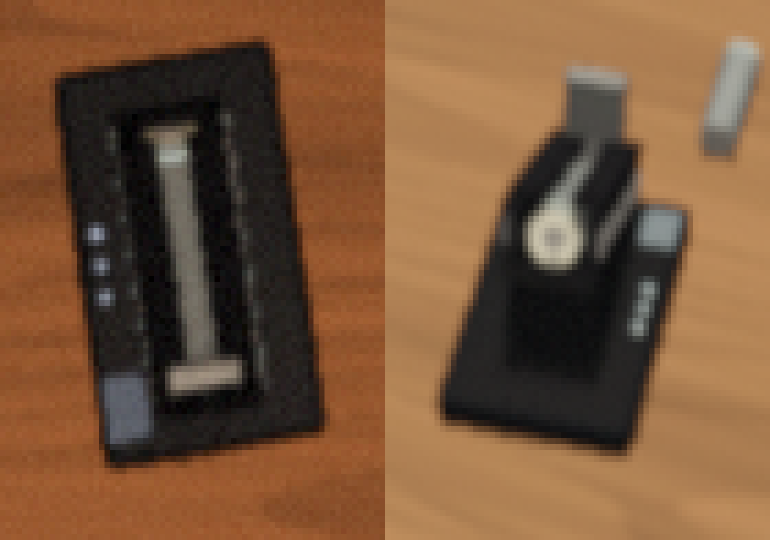

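The crop shows, on the left, the base corners at (57,78),(268,42),(325,428),(108,465) with the tab at (203,375), and on the right, the cell's button at (553,238) with the tab's top edge at (598,76). I fit the charger's pose to these.

```bash
python3 - <<'E'
from h import *
from scipy.optimize import least_squares
a=cam('top');b=cam('scene')
ft=lambda p:np.array(p,float)/[5.5,6]+[250,250]-.4
fs=lambda p:(np.array(p,float)-[385,0])/[5.5,6]+[325,185]-.4
T=ft([[57,78],[268,42],[325,428],[108,465]]); W=onz(a,T,14)
print(W.round(1).tolist()); 
e=lambda i,j:(W[i]-W[j])
for i,j in((0,3),(1,2),(0,1),(3,2)): print(np.linalg.norm(e(i,j)),np.degrees(np.arctan2(e(i,j)[1],e(i,j)[0])))
tab=ft([[203,362]])[0]; tabs=fs([[598,74]])[0]; but=fs([[553,238]])[0]
print('tab tri',tri([(a,tab),(b,tabs)]))
print('button at z68.5',onz(b,[but],68.5))
print('scene corners z14',onz(b,fs([[445,412],[628,445]]),14).round(1).tolist())
yaw0=np.arctan2(*(W[0]+W[1]-W[2]-W[3])[[1,0]])
def f(p,full=0):
    r=R.from_euler('z',p[2]).as_matrix(); Q=lambda L:np.array(L,float)@r.T+[p[0],p[1],0]
    c=p[3]
    return np.r_[(proj(a,Q([[c+62.5,38,14],[c+62.5,-38,14],[c-62.5,-38,14],[c-62.5,38,14]]))-T).ravel(),
     (proj(a,Q([[-57,0,82]]))-tab-[0,2]).ravel()*.5,(proj(b,Q([[-53,0,82]]))-tabs).ravel(),(proj(b,Q([[21.3,0,67.7]]))-but).ravel()]
s=least_squares(f,[*W.mean(0)[:2],yaw0,0]); print(s.x,np.degrees(s.x[2]),f(s.x).round(1))
E
```

```text
[[576.6, 78.1, 14.0], [590.2, 6.3, 14.0], [470.2, -16.6, 14.0], [456.7, 56.0, 14.0]]
121.90243407702268 10.451947954902437
122.25461668990556 10.818083631661409
73.06417587586971 100.76793777202413
73.84431899964439 100.49327626569081
tab tri [483.5691021   26.42057234  84.43987226]
button at z68.5 [[553.98272848  41.69034295  68.5       ]]
scene corners z14 [[596.9, 17.5, 14.0], [582.9, 86.1, 14.0]]
[ 5.33291325e+02  3.41984870e+01  1.84572340e-01 -1.02363472e+01] 10.575216087368778 [-1.6 -0.6 -0.  -0.7 -0.1  0.7 -1.2  1.  -0.1  1.2 -1.8 -0.  -1.7 -0.1]
```

>>> {"name": "move_arm", "arguments": {
  "series": [
    [-0.97,-1,0,0,0,0,0.3],
    [-0.97,-1,0,0,0,0,0.3],
    [-0.97,-1,0,0,0,0,0.3],
    [-0.97,-1,0,0,0,0,0.3],
    [-0.97,-1,0,0,0,0,0.3],
    [-0.97,-1,0,0,0,0,0.3]
  ]
}}

```text
time_s: 1.05
position: [339.5, 286.5, 231.5]
eef_rot: [0.652, 3.073, 0.001]
wrist_force: [-0.6, 0.0, -0.2]
finger_gap: 59.9
finger_force: 0.0
```

>>> {"name": "move_arm", "arguments": {
  "series": [
    [-0.97,-1,0,0,0,-0.38,1],
    [-0.97,-1,0,0,0,-0.38,1],
    [-0.97,-1,0,0,0,-0.38,1],
    [-0.97,-1,0,0,0,-0.38,1],
    [-0.97,-1,0,0,0,-0.38,1],
    [-0.97,-1,0,0,0,-0.38,1],
    [-0.97,-1,0,0,0,-0.38,1]
  ]
}}

```text
time_s: 1.92
position: [435.7, 27.2, 231.2]
eef_rot: [0.285, -3.128, -0.001]
wrist_force: [-1.0, 0.0, -0.4]
finger_gap: 0.1
finger_force: 0.0
```

```bash
python3 - <<'E'
from h import *
c=cam('wrist');o=ctrl.get_obs()
cv2.imwrite('pics/w1.png',c['frame']);print(o['position'],R.from_rotvec(o['eef_rot']).as_matrix().round(3).tolist(),o['joint_pos'],o['finger_gap']);print(c['t'],c['R'].round(3).tolist())
E
```

```text
[435.58119342  27.79714788 231.32056641] [[-0.983, -0.182, -0.0], [-0.182, 0.983, 0.001], [0.0, 0.001, -1.0]] [-2.38091153e-01 -4.00659602e-01 -3.62228656e-01  1.60953045e+00
  4.74671471e-04 -4.21127560e-01] 0.31732661598541084
[365.69404418  13.76851977 374.00221046] [[-0.182, 0.943, 0.278], [0.983, 0.174, 0.053], [0.002, 0.283, -0.959]]
```

View pics/w1.png

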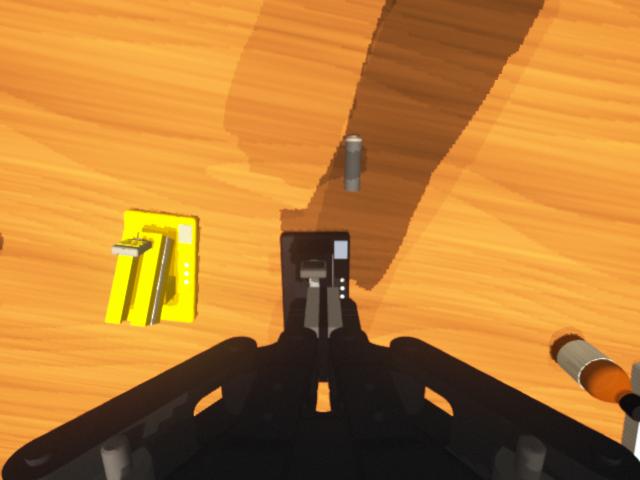

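The wrist view (image down = +x, right = +y) shows the black charger with base corners near (281,233) and (349,233), and the tab at (313,268). I'll zoom for tab and corner pixels.

```bash
python3 - <<'E'
from h import *
f=cv2.imread('pics/w1.png')[222:312,265:365]
cv2.imwrite('pics/w1z.png',cv2.resize(f,None,fx=6,fy=6,interpolation=3))
E
```

```text
(no output)
```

View pics/w1z.png

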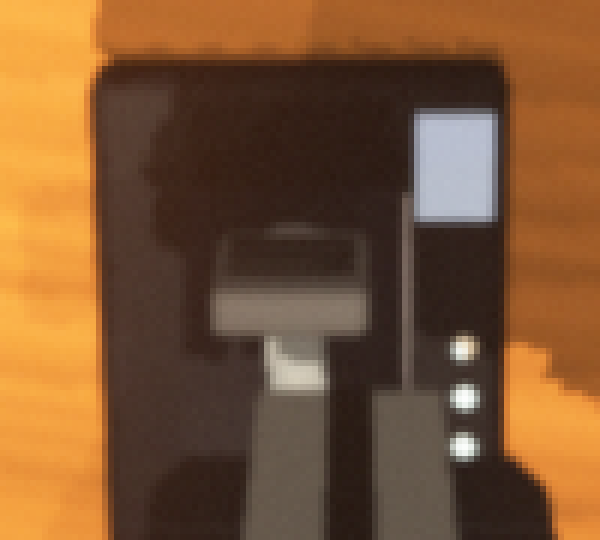

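The crop shows the tab's top face from (212,289) to (370,334), and the base plate's rear corners at (95,62) and (507,62).

```bash
python3 - <<'E'
from h import *
c=cam('wrist'); g=lambda p:np.array(p,float)/6+[265,222]-.4
t=onz(c,g([[212,289],[370,290],[371,334],[212,334]]),82);print(t.round(1).tolist(),t.mean(0))
print(np.linalg.norm(t[0]-t[1]),np.linalg.norm(t[1]-t[2]))
b=onz(c,g([[95,62],[507,62]]),14);print(b.round(1).tolist(),np.linalg.norm(b[0]-b[1]),b.mean(0))
d=b[1]-b[0];print(np.degrees(np.arctan2(-d[0],d[1]))); d=t[1]-t[0];print(np.degrees(np.arctan2(-d[0],d[1])))
E
```

```text
[[479.4, 15.0, 82.0], [475.2, 38.2, 82.0], [482.1, 39.7, 82.0], [486.5, 16.2, 82.0]] [480.7874468   27.28962071  82.        ]
23.553452870333064 7.051663673450426
[[467.1, -12.4, 14.0], [453.7, 59.7, 14.0]] 73.31081643903582 [460.4153782   23.68350233  14.        ]
10.52695725541917
10.127347907406243
```

>>> {"name": "move_arm", "arguments": {
  "series": [
    [-0.08,-0.044,0,0,0,0,1],
    [-0.08,-0.044,0.3,0,0,0,1],
    [-0.08,-0.044,0.5,0,0,0,1],
    [-0.08,-0.044,0.7,0,0,0,1],
    [-0.08,-0.044,0.83,0,0,0,1],
    [-0.08,-0.044,0.83,0,0,0,1]
  ]
}}

```text
time_s: 2.78
position: [451.3, 22.8, 63.7]
eef_rot: [0.289, -3.125, -0.002]
wrist_force: [0.9, -0.2, 0.5]
finger_gap: 0.0
finger_force: 0.0
```

>>> {"name": "move_arm", "arguments": {
  "series": [
    [-0.02,0,0,0,0,0,1],
    [-0.04,0,0,0,0,0,1],
    [-0.05,0,0,0,0,0,1],
    [-0.06,0,0,0,0,0,1],
    [-0.06,0,0,0,0,0,1]
  ]
}}

```text
time_s: 3.4
position: [465.0, 23.1, 65.4]
eef_rot: [-0.286, 3.128, 0.0]
wrist_force: [-0.7, -0.2, -0.8]
finger_gap: -0.2
finger_force: 0.0
```

>>> {"name": "move_arm", "arguments": {
  "series": [
    [-0.025,0.005,-0.008,0,0,0,1],
    [-0.05,0.005,-0.02,0,0,0,1],
    [-0.075,0.005,-0.031,0,0,0,1],
    [-0.1,0.005,-0.043,0,0,0,1],
    [-0.125,0.005,-0.055,0,0,0,1],
    [-0.14,0.005,-0.062,0,0,0,1],
    [-0.15,0.005,-0.066,0,0,0,1],
    [-0.15,0.005,-0.066,0,0,0,1]
  ]
}}

```text
time_s: 4.4
position: [493.5, 29.5, 78.4]
eef_rot: [0.285, -3.126, 0.0]
wrist_force: [-7.6, -1.4, 3.4]
finger_gap: 0.2
finger_force: 3.7
```

>>> {"name": "move_arm", "arguments": {
  "series": [
    [-0.005,0,-0.002,0,0,0,1],
    [-0.01,0,-0.004,0,0,0,1],
    [-0.01,0,-0.004,0,0,0,1]
  ]
}}

```text
time_s: 4.78
position: [495.3, 29.8, 79.2]
eef_rot: [0.285, -3.126, 0.0]
wrist_force: [-8.8, -2.8, 4.7]
finger_gap: -0.2
finger_force: 4.4
```

>>> {"name": "move_arm", "arguments": {
  "series": [
    [-0.005,0,-0.002,0,0,0,1],
    [-0.01,0,-0.004,0,0,0,1],
    [-0.01,0,-0.004,0,0,0,1]
  ]
}}

```text
time_s: 5.15
position: [496.5, 30.1, 79.8]
eef_rot: [0.285, -3.124, 0.001]
wrist_force: [-11.7, -3.9, 4.7]
finger_gap: -0.2
finger_force: 6.3
```

>>> {"name": "move_arm", "arguments": {
  "series": [
    [-0.005,0,-0.002,0,0,0,1],
    [-0.01,0,-0.004,0,0,0,1],
    [-0.01,0,-0.004,0,0,0,1]
  ]
}}

```text
time_s: 5.52
position: [496.7, 30.2, 79.9]
eef_rot: [0.284, -3.121, 0.001]
wrist_force: [-19.8, -5.2, 7.3]
finger_gap: -0.2
finger_force: 10.2
```

```bash
python3 - <<'E'
from h import *
a=cam('top');b=cam('scene')
A=cv2.resize(a['frame'][240:340,245:325],None,fx=5,fy=5,interpolation=3)
B=cv2.resize(b['frame'][175:275,315:395],None,fx=5,fy=5,interpolation=3)
cv2.imwrite('pics/z2.png',np.hstack([A,B]))
print(ctrl.get_obs()['wrist_force'])
P=[[533+.983*x,37+.182*x,z] for x,z in((21.3,67.7),(52,82))]
print((proj(b,P)-[315,175])*5+[400,0],(proj(a,P)-[245,240])*5)
E
```

```text
[-19.6354144   -5.76601281   7.68128078]
[[598.89323194 247.20238039]
 [582.4995269  268.71443875]] [[166.97521543 157.08228547]
 [153.03530016  66.91303385]]
```

View pics/z2.png

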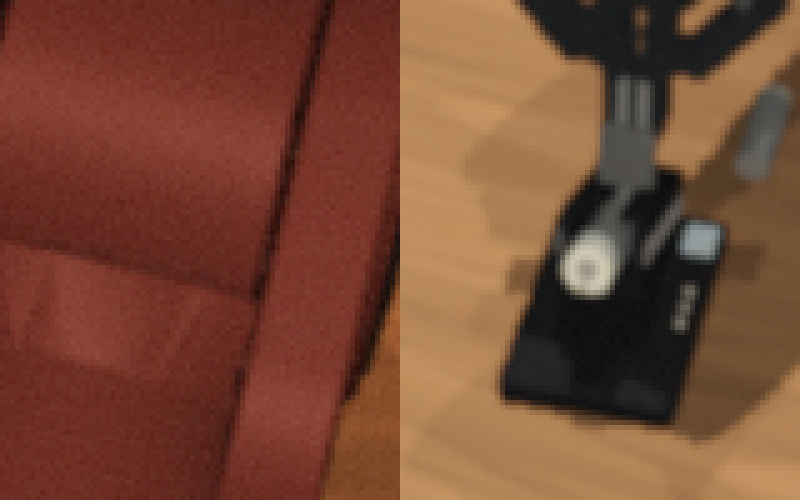

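The scene crop shows the button end at (587,268) against a predicted (582,269) for the full travel. The arm also stalled with the force jumping to 20 N, so the slide is at its stop. Now I back off and go to the pre-grasp pose.

>>> {"name": "move_arm", "arguments": {
  "series": [
    [0.06,0,0.025,0,0,0,1],
    [0.12,0,0.05,0,0,0,1],
    [0.18,0,0.07,0,0,0,1],
    [0.25,0,0.05,0,0,0,1],
    [0.25,0,-0.2,0,0,0,1],
    [0.25,0,-0.5,0,0,0,0.5],
    [0.25,0,-0.5,0,0,0,0.3]
  ]
}}

```text
time_s: 6.5
position: [453.9, 21.2, 186.1]
eef_rot: [-0.285, 3.12, -0.003]
wrist_force: [1.3, -0.8, -0.1]
finger_gap: 35.7
finger_force: 0.0
```

>>> {"name": "move_arm", "arguments": {
  "series": [
    [-0.1,0,0,0,-0.1,0,0.3],
    [-0.2,0,0,0,-0.2,0,0.3],
    [-0.3,0,0,0,-0.278,0,0.3],
    [-0.388,0,0,0,-0.278,0,0.3],
    [-0.388,0,0,0,-0.278,0,0.3],
    [-0.388,0,0,0,-0.278,0,0.3]
  ]
}}

```text
time_s: 7.25
position: [526.9, 35.8, 180.6]
eef_rot: [-0.247, 2.696, 0.056]
wrist_force: [0.2, -0.3, -0.2]
finger_gap: 59.6
finger_force: 0.0
```

```bash
cat > rel.py <<'E'
from h import *
o=ctrl.get_obs(); M=R.from_rotvec(o['eef_rot']).as_matrix()
ch=R.from_euler('z',10.5,degrees=True).as_matrix(); O=np.array([533,37,0])
print('pos',o['position'],'ch',(ch.T@(o['position']-O)).round(1),'z in ch',(ch.T@M[:,2]).round(3),'y',(ch.T@M[:,1]).round(3),o['finger_gap'],o['joint_pos'].round(2))
for s in(17,19):
    T=ch@(np.array([24,0,69])+s*np.array([.906,0,.423])+19*np.array([.423,0,-.906]))+O
    print(s,T.round(1),(M.T@(T-o['position'])/200).round(3))
E
python3 - <<'E'
import rel
from h import *
c=cam('wrist');cv2.imwrite('pics/w2.png',c['frame'])
ch=rel.ch;O=rel.O
P=np.array([[24,0,69]+s*np.array([.906,0,.423]) for s in(0,31)])@ch.T+O
print(proj(c,P).round())
E
```

```text
pos [526.91134062  35.79824574 180.56723121] ch [-6.200e+00 -1.000e-01  1.806e+02] z in ch [ 0.422  0.    -0.907] y [0.001 1.    0.001] 59.58545723220403 [-0.3  -0.73 -0.75  1.16  0.2  -0.44]
17 [579.6  45.6  59. ] [0.013 0.    0.664]
19 [581.4  46.   59.8] [0.003 0.    0.664]
[[323. 211.]
 [323. 251.]]
```

View pics/w2.png

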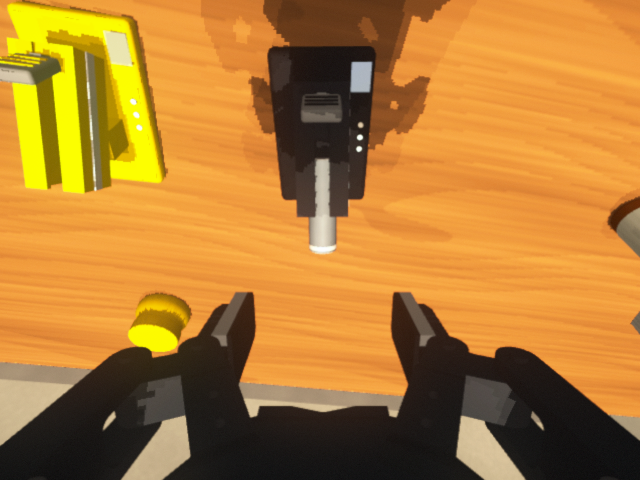

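The wrist view shows the cell standing out of the mouth from (323,213) to (322,252), as predicted and centred between the fingers, with the slide back at rest. Descending.

>>> {"name": "move_arm", "arguments": {
  "series": [
    [0.008,0,0.25,0,0,0,0.3],
    [0.008,0,0.45,0,0,0,0.3],
    [0.008,0,0.58,0,0,0,0.3],
    [0.008,0,0.664,0,0,0,0.3],
    [0.008,0,0.664,0,0,0,0.3]
  ]
}}

```text
time_s: 7.92
position: [579.9, 45.8, 58.1]
eef_rot: [-0.246, 2.698, 0.056]
wrist_force: [-0.6, -0.1, -0.5]
finger_gap: 59.8
finger_force: 0.0
```

>>> {"name": "move_arm", "arguments": {
  "series": [
    [0,0,0,0,0,0,0.6],
    [0,0,0,0,0,0,0.8],
    [0,0,0,0,0,0,0.85],
    [0,0,0,0,0,0,0.85],
    [0,0,0,0,0,0,0.85]
  ],
  "newtons": 40
}}

```text
time_s: 8.55
position: [581.7, 45.3, 60.9]
eef_rot: [-0.246, 2.693, 0.054]
wrist_force: [-1.0, -0.0, 5.9]
finger_gap: 19.8
finger_force: 39.2
```

>>> {"name": "move_arm", "arguments": {
  "series": [
    [-0.04,0,0,0,0,0,1],
    [-0.09,0,0,0,0,0,1],
    [-0.14,0,0,0,0,0,1],
    [-0.2,0,0,0,0,0,1],
    [-0.26,0,0,0,0,0,1],
    [-0.32,0,0,0,0,0,1],
    [-0.32,0,0,0,0,0,1]
  ],
  "newtons": 50
}}

```text
time_s: 9.43
position: [639.0, 56.1, 87.6]
eef_rot: [-0.246, 2.694, 0.055]
wrist_force: [0.1, 0.9, 0.2]
finger_gap: 19.2
finger_force: 48.8
```

```bash
python3 - <<'E'
from h import *
w=cam('wrist');b=cam('scene');o=ctrl.get_obs()
u,v=proj(b,[o['position']])[0].astype(int);print(u,v,o['finger_gap'],o['finger_force'],o['wrist_force'],o['joint_pos'].round(2))
B=cv2.resize(b['frame'][v-60:v+40,u-40:u+40],None,fx=4.8,fy=4.8,interpolation=3)
cv2.imwrite('pics/z3.png',np.hstack([cv2.resize(w['frame'][120:420,200:450],None,fx=1.6,fy=1.6),B]))
E
```

```text
344 245 19.32790463589071 48.828864097595215 [ 0.78351322 -0.16868257 -1.73331976] [-0.19 -0.29 -0.61  0.84  0.16 -0.34]
```

View pics/z3.png

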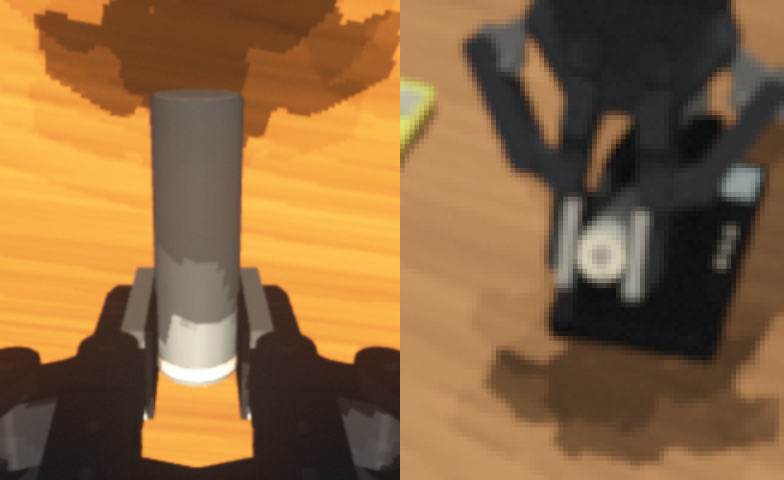

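The picture shows the cell clear of the bay, gripped near its button end (bright ring at (197,370) in the left part), flat end toward the charger, lying straight between the pads. Now I lift, then turn it upright.

>>> {"name": "move_arm", "arguments": {
  "series": [
    [-0.06,0,-0.13,0,0,0,1],
    [-0.12,0,-0.27,0,0,0,1],
    [-0.18,0,-0.4,0,0,0,1],
    [-0.2,0,-0.55,0,0,0,1],
    [-0.18,0,-0.7,0,0,0,1],
    [-0.14,0,-0.85,0,0,0,1],
    [-0.11,0,-0.94,0,0,0,1],
    [-0.11,0,-0.94,0,0,0,1]
  ]
}}

```text
time_s: 10.52
position: [579.5, 45.0, 268.0]
eef_rot: [-0.246, 2.693, 0.053]
wrist_force: [1.4, -0.9, -0.6]
finger_gap: 19.2
finger_force: 48.9
```

>>> {"name": "move_arm", "arguments": {
  "series": [
    [-0.02,0,-0.04,0,-0.09,0,1],
    [-0.04,0,-0.08,0,-0.18,0,1],
    [-0.06,0,-0.12,0,-0.27,0,1],
    [-0.08,0,-0.16,0,-0.36,0,1],
    [-0.1,0,-0.2,0,-0.45,0,1],
    [-0.12,0,-0.24,0,-0.54,0,1],
    [-0.13,0,-0.27,0,-0.63,0,1],
    [-0.13,0,-0.27,0,-0.71,0,1]
  ]
}}

```text
time_s: 11.52
position: [745.1, 31.7, 381.1]
eef_rot: [-0.167, 1.663, 0.152]
wrist_force: [0.2, -0.7, -1.2]
finger_gap: 19.4
finger_force: 49.2
```

```bash
python3 - <<'E'
from h import *
b=cam('scene');o=ctrl.get_obs();M=R.from_rotvec(o['eef_rot']).as_matrix()
print(o['position'],M.round(2).tolist(),o['finger_gap'],o['finger_force'],o['joint_pos'].round(2),np.abs(o['dq']).max())
g=o['position']-19*M[:,2]; print('grasp',g,'mid',g+17*M[:,0])
u,v=proj(b,[g])[0].astype(int);print(u,v)
cv2.imwrite('pics/z4.png',cv2.resize(b['frame'][max(v-90,0):v+90,u-100:u+100],None,fx=3.3,fy=3.3,interpolation=3))
E
```

```text
[745.41701365  31.88676981 386.00986517] [[-0.09, -0.2, 0.98], [-0.02, 0.98, 0.2], [-1.0, -0.0, -0.09]] 19.72391390326268 49.148322343826294 [-0.35 -0.84 -1.09 -0.15  0.55 -0.06] 0.17657945802705896
grasp [726.87411995  28.11145246 387.71517215] mid [725.38381077  27.78338947 370.78380028]
306 128
```

View pics/z4.png

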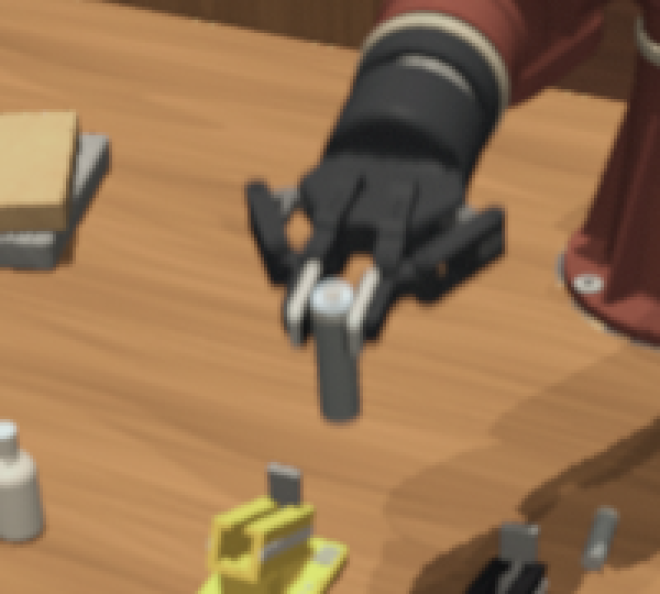

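The cell is held upright, button end on top at (332,295), flat end at (340,410), but joint 2 sits at its limit. I'll ease forward to a comfortable pose.

>>> {"name": "move_arm", "arguments": {
  "series": [
    [0,0,0.1,0,0,0,1],
    [0,0,0.2,0,0,0,1],
    [0,0,0.3,0,0,0,1],
    [0,0,0.3,0,0,0,1],
    [0,0,0.3,0,0,0,1]
  ]
}}

```text
time_s: 12.2
position: [802.5, 44.0, 370.7]
eef_rot: [-0.167, 1.67, 0.154]
wrist_force: [-1.0, 0.1, -1.5]
finger_gap: 19.3
finger_force: 49.2
```

```bash
cat > st.py <<'E'
from h import *
o=ctrl.get_obs();M=R.from_rotvec(o['eef_rot']).as_matrix();g=o['position']-19*M[:,2]
print(o['time_s'],o['position'],M.round(2).tolist(),o['joint_pos'].round(3),np.abs(o['dq']).max(),'mid',g+17*M[:,0],o['finger_gap'],o['finger_force'],o['wrist_force'])
E
python3 st.py
```

```text
12.2 [802.51845358  43.96514796 370.70521859] [[-0.1, -0.2, 0.97], [-0.02, 0.98, 0.2], [-0.99, 0.0, -0.11]] [-0.291 -0.543 -0.93  -0.268  0.489 -0.054] 0.023134418057906534 mid [782.24523797  39.86809351 355.79847938] 19.344029550432506 49.15222764015198 [-1.02108526  0.14597127 -1.4672156 ]
```

>>> {"name": "move_arm", "arguments": {
  "series": [
    [0,0,0,0,-0.06,0,1],
    [0,0,0,0,-0.06,0,1],
    [0,0,0,0,-0.06,0,1],
    [0,0,0,0,-0.06,0,1],
    [0,0,0,0,-0.06,0,1]
  ]
}}

```text
time_s: 12.82
position: [803.0, 43.7, 373.6]
eef_rot: [-0.158, 1.574, 0.158]
wrist_force: [0.3, -0.4, -0.5]
finger_gap: 19.3
finger_force: 49.2
```

```bash
python3 - <<'E'
import st
from h import *
b=cam('scene');f=cv2.imread('pics/scene0.png')
for n,(x,y) in dict(dropper=(506,280),squeeze=(210,186),pot=(229,293)).items():
    s=np.s_[y-25:y+25,x-22:x+22]; print(n,cv2.phaseCorrelate(f[s][...,1].astype(float),b['frame'][s][...,1].astype(float)))
u,v=proj(b,[st.g])[0].astype(int)
cv2.imwrite('pics/z5.png',cv2.resize(b['frame'][max(v-60,0):v+60,u-70:u+70],None,fx=4,fy=4,interpolation=3))
E
```

```text
12.825 [803.01787452  43.70900344 373.64991354] [[-0.01, -0.2, 0.98], [-0.0, 0.98, 0.2], [-1.0, 0.0, -0.01]] [-0.292 -0.486 -0.971 -0.476  0.493 -0.004] 0.00858635270306645 mid [784.25500781  39.90265002 356.81344995] 19.259801969101908 49.15175020694733 [ 0.321755   -0.39162442 -0.48160361]
dropper ((0.5415671907873048, -0.03845544496072861), 0.9800389431669981)
squeeze ((0.54652435998862, -0.07887675799981508), 0.9506769805670703)
pot ((0.46929510423325027, 0.04544562671797081), 0.956212429269241)
```

View pics/z5.png

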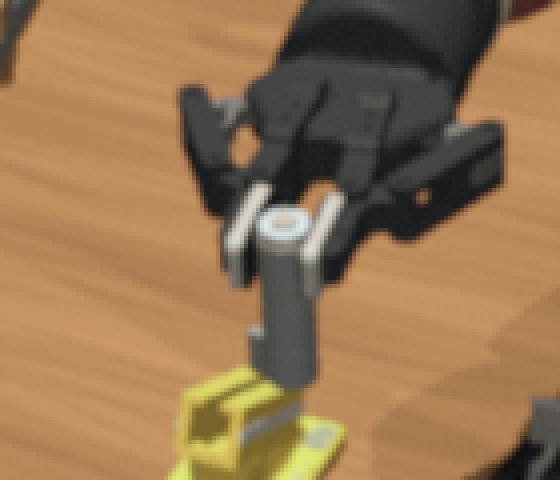

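The cell stands upright, button end on top at (285,222), held still with its middle about 357 mm above the table. The bottles and pot show only the same 0.5 px offset in all three patches, so they have not moved.

```bash
python3 -c "from bench import ctrl; print(ctrl.sign_off())"
```

```text
the job is handed in; nothing more can be done
None
```

The job is handed in: I pushed the slide to its stop and drew the cell out. It finished held still and upright, button end on top, with its middle about 357 mm above the table, and neither the bottles nor the pot moved.

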